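Roll the thick mandrel onto the bend line

TASK

Get the forming board ready for bending: with your fingertips push the top of the thicker of the two steel mandrels sideways so that it rolls along the board, and let it come to rest lying along the marked line, centred over it. Roll it, neither dragging it without turning nor picking it up, and leave the thin mandrel, the nut and the hex key where they are.

Things in the scene. Friction and masses are not known exactly. Their poses are not given: they have to be found in the camera images.
- thick_mandrel: The thicker of two plain steel rods lying on the white board: a solid cylinder 30 mm in diameter and 80 mm long, 0.2 to 0.45 kg. Origin at its centre, on its axis, 15 mm above the board's top when it lies there. Its own x axis runs along the rod, z points up at the start; both y and z turn as it rolls. It lies roughly parallel to the line, 62 to 75 mm from it to either side, and stays where it is left (rolling resistance is noticeable).
- thin_mandrel: The thinner steel rod, 18 mm in diameter and 80 mm long, lying on the board about as far from the line, on the other side of it from the thick one; to be left alone. Origin at its centre, on its axis; x runs along the rod.
- board: White board fixed to the workbench, 160 mm (its x) by 200 mm (its y), 12 mm thick, top 12 mm above the bench. Origin at the centre of its underside. A dark line 3 mm wide and 130 mm long, with a short cross-tick at each end, runs across the middle of its top along its x axis; y is the direction of rolling.
- line (a point): Middle of the dark line, on the board's top face (12 mm above the bench). Axes as the board's: x runs along the line, y across it.
- nut: Hexagon nut, 27 mm wide, 13 mm high, lying on the board near one of its 200 mm long edges, to be left alone. Origin at the centre of its underside.
- key: Black hex key, 83 mm long, 6 mm thick, lying on the board along the edge opposite the nut, to be left alone. Origin under its middle.

How it is judged:
On the way:
1. the thick mandrel rolls over (its first upper side points down) instead of being dragged (angle between thick_mandrel's own z axis and vertical above 2 rad), for 0.03 s.
At the end, for the whole second after the job is handed in: The thick mandrel rests flat and still on the board along the line: centre within 7 mm of the line across it and 22 mm of its middle along it, axis within 0.12 rad (7 degrees) of it; the thin mandrel is within 12 mm, the nut and the hex key within 15 mm of where they began (y of thick_mandrel in the frame of line between -0.007 and 0.007 m and x of thick_mandrel in the frame of line between -0.022 and 0.022 m and z of thick_mandrel in the frame of line between 0.012 and 0.018 m and angle between the x axis of thick_mandrel and the x axis of line, either way round below 0.12 rad and linear speed of thick_mandrel below 0.01 m/s and distance of thin_mandrel from where it was at the start of the episode below 0.012 m and distance of each of nut, key from where it was at the start of the episode below 0.015 m); the robot touches nothing.
It fails at once if the thick mandrel is lifted off the board (centre more than 12 mm above its lying height) (z of thick_mandrel in the frame of line above 0.027 m).
It fails at once if the thin mandrel is displaced by more than 12 mm (distance of thin_mandrel from where it was at the start of the episode above 0.012 m).
It fails at once if the nut or the hex key is displaced by more than 15 mm (distance of any of nut, key from where it was at the start of the episode above 0.015 m).
It also fails if it takes over 64 s, if anything falls off the work surface, if the arm or the gripper's body presses on something with over 40 N, if the wrist force passes 120 N, or if a joint passes its speed limit or range.

ROBOT

A 7-joint arm with a two-finger parallel gripper is mounted at the origin on a cart in front of the work surface, level with it; the furniture and walls round the work are solid. World frame = base frame: x ahead of the robot, y to its left, z up, the work surface at z = 0. Lengths are in m, angles in rad, forces in N, time in s.
With the tool pointing down it reaches from about 0.4 to 0.85 m from the base axis. Payload 10.4 kg.
Tool frame: the origin (TCP) lies midway between the tips of the shut fingers; the grasp point (between the pads) lies 19 mm behind it; z points along the fingers, x is the direction in which the jaws open and shut, and the axes are right-handed (so a half turn about z gives the same grasp; the last joint's range is limited). The gripper opens to 85 mm and grips with 20 to 120 N. Pads are 22 mm wide; open, the fingers measure 114 mm over their backs; the gripper's body (76 mm by 85 mm) begins 54 mm behind the grasp point. The pads swing forward as they close: fully open they stand 13 mm farther back than shut.
Start: joints at [-1.175, 0.332, -0.065, 1.46, 0.022, 1.35, -0.088], TCP at [0.254, 0.571, 0.231] pointing down, gripper open.
Joint ranges: [-2.6, 2.6], [-0.5, 2.12], [-1.47, 1.34], [0.16, 2.42], [-1.27, 4.41], [0.06, 2.06], [-2.6, 2.6]. Speed limits (rad/s): [2.22, 2.22, 2.79, 2.79, 3.14, 3.14, 3.14].

INTERFACE

Orientations are given as a unit quaternion [x, y, z, w].
In Python, from workcell import telemetry, eyes, order gives the robot as it stands.
- The arm moves only by the tool servo_tool, never from a script. Its argument "deltas" is a list of rows, each a list of 3 entries, a list of its own where there are three numbers: the shift along the tool's x, y, z in cm, then the turn about the tool's z in rad, then the finger opening in cm, from 0 to 8.54. A call has 1 to 12 rows; each row shifts and turns the pose as measured when the row begins, along the tool's axes as they then stand; what a row does not reach is not made up. A row lasts 1/12 s, in which the tool goes at most 41.7 mm and 7.16 degrees, less where a joint would pass 70% of its speed; a pose out of reach is approached as far as the arm can. A call is refused whole if a number of a shift passes 4.17 or a number of a turn 0.125, either way. A call with a gripper value outside its range is refused whole. The fingers move at their own pace and stop on an object; "force" is the grip in N (left out, the last holds). Time passes only in rows, so rows that do not move let the fingers close. It gives the time, the measured TCP pose, the force and the opening at its end, in the units of the state.
- telemetry.get_obs(): the state, without advancing time (a new reading comes with each control period).
- eyes.camera(name): name is "scene" or "top"; returns (picture, depth): 384x512x3 uint8, blue, green, red; 384x512 float32, m along the optical axis (not along the pixel's ray), 0 where there is no reading.
- eyes.calibration(name): a dict with "fx", "fy", "cx", "cy" (pixels), "distortion" ([k1, k2, p1, p2, k3] as OpenCV has them; the pictures are not rectified), "rvec" (rotation vector, rad) and "tvec" (3), from world to camera coordinates, as OpenCV has them. Camera axes: x right, y down, z forward; pixel columns grow to the right and rows downward; lengths in m; the calibration is good to about 2 mm. A picture is of the moment at which its call begins. calibration takes no time and is no camera call.
- order.hand_in(): hands the job in, once; it reports no verdict.
The state is a dict: "clock": time; "joint_pos": joint angles; "joint_velocities": joint speeds; "tau": joint torques, N m; "position": TCP position; "ee_rot": TCP orientation; "ft_force": force on the tool from outside, world axes, zero at the start; "torque": the same for the moment, N m; "grip_width": opening from 0.0 (shut) to 1.0 (fully open).
Only numpy, scipy, OpenCV 4.12 (cv2) and the standard library are available. Lean on these libraries where they do the work, as an engineer would, in place of code of your own. Each camera call takes 0.05 s, during which the arm holds its last target. There are 200 camera calls.

## Working session

There is one attempt and no reset: what is moved stays moved. The work goes in short steps, Python scripts to look and compute and a tool call to move; the robot and the scene stay as the last step left them, time stands still between calls to the robot, and variables do not carry over. Pictures are saved under pics/ and viewed, about 8 in all and at most 12, crops included, and the job is handed in when it is done.

Besides the shell and the picture viewer there is one more tool, called after "Call:" as a command line: name --argument value ..., lists and objects as JSON in quotes. servo_tool: Moves the arm, as the interface text tells. Its arguments: {"type":"object","properties":{"deltas":{"type":"array"},"force":{"type":"number"}},"required":["deltas"]}

```bash
mkdir -p pics
python3 - <<'E'
from workcell import telemetry, eyes
import cv2,numpy as np
print(telemetry.get_obs())
for n in("scene","top"):
    p,d=eyes.camera(n); cv2.imwrite(f"pics/{n}0.png",p); np.save(f"pics/{n}0.npy",d); print(n,eyes.calibration(n))
E
```

```text
{'clock': 0.0, 'joint_pos': array([-1.17460976,  0.33285422, -0.06471043,  1.46091445,  0.02159784,
        1.34991355, -0.08850758]), 'joint_velocities': array([-0.0004692 , -0.00063648,  0.00095518,  0.00059067, -0.00123574,
       -0.000594  ,  0.00094693]), 'tau': array([-1.41197241e-03, -6.25443220e+01,  4.83196252e-02, -3.91608810e+01,
        1.60634582e-02,  9.75132192e-03, -1.77320840e-05]), 'position': array([0.25400618, 0.57065367, 0.23053981]), 'ee_rot': array([ 8.38639133e-01,  5.44686992e-01, -5.67883545e-04,  4.04212486e-04]), 'ft_force': array([-0.51458161,  0.07779891, -0.31244114]), 'torque': array([ 0.0364212 , -0.00042167, -0.01865726]), 'grip_width': 1.0008305740185444}
scene {'fx': 407.5231582866128, 'fy': 407.5231582866128, 'cx': 258.8326949227817, 'cy': 191.9174851354202, 'distortion': array([-0.03410775,  0.        ,  0.        ,  0.        ,  0.        ]), 'rvec': array([ 2.25733466, -0.86122542,  0.32890119]), 'tvec': array([-0.13304177,  0.44925658,  0.49757377])}
top {'fx': 414.3207511765942, 'fy': 414.3207511765942, 'cx': 256.54237134380224, 'cy': 190.53130320480884, 'distortion': array([-0.13886128,  0.        ,  0.        ,  0.        ,  0.        ]), 'rvec': array([ 2.14703711, -2.10740525,  0.17953608]), 'tvec': array([0.35259187, 0.48681478, 0.79894425])}
```

View pics/top0.png

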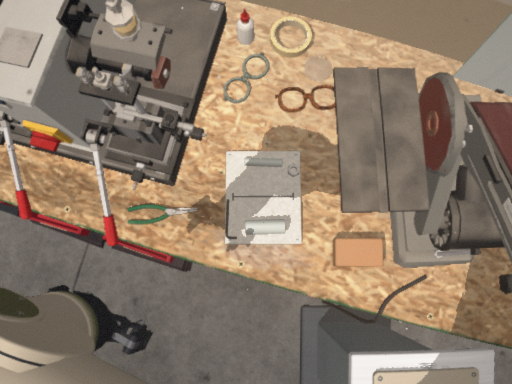

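View pics/scene0.png

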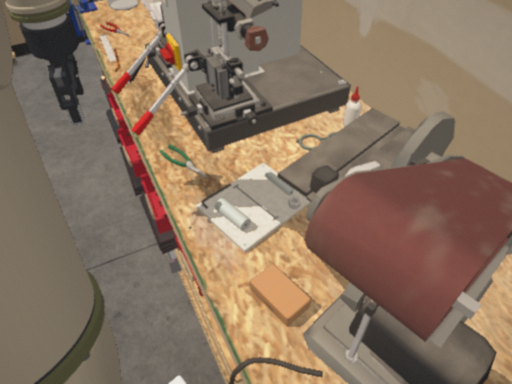

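The top view shows the board at columns 225–302, rows 151–245. The thick rod is near (265,227), the thin rod near (263,161), the line near row 196, the nut near (293,170), and the key along the left edge.

```bash
cat > h.py <<'E'
import numpy as np,cv2
from workcell import eyes,telemetry
def ray(n,uv,z):
    c=eyes.calibration(n);K=np.array([[c['fx'],0,c['cx']],[0,c['fy'],c['cy']],[0,0,1]])
    u=cv2.undistortPoints(np.float64(uv).reshape(-1,1,2),K,c['distortion']).reshape(-1,2)
    R=cv2.Rodrigues(c['rvec'])[0];o=-R.T@c['tvec'];d=np.c_[u,np.ones(len(u))]@R
    return o+d*((z-o[2])/d[:,2])[:,None]
def proj(n,P):
    c=eyes.calibration(n);K=np.array([[c['fx'],0,c['cx']],[0,c['fy'],c['cy']],[0,0,1]])
    return cv2.projectPoints(np.float64(P).reshape(-1,1,3),c['rvec'],c['tvec'],K,c['distortion'])[0].reshape(-1,2)
E
python3 - <<'E'
from h import *
p=cv2.imread("pics/top0.png");d=np.load("pics/top0.npy")
c=cv2.resize(p[140:255,215:312],None,fx=5,fy=5,interpolation=cv2.INTER_CUBIC);cv2.imwrite("pics/crop0.png",c)
# depth -> height
c=eyes.calibration("top");R=cv2.Rodrigues(c['rvec'])[0];K=np.array([[c['fx'],0,c['cx']],[0,c['fy'],c['cy']],[0,0,1]])
v,u=np.mgrid[140:255,215:312];n=cv2.undistortPoints(np.float64(np.c_[u.ravel(),v.ravel()]).reshape(-1,1,2),K,c['distortion']).reshape(-1,2)
P=((np.c_[n,np.ones(len(n))]*d[140:255,215:312].reshape(-1,1))-c['tvec'])@R
H=P[:,2].reshape(115,97)
print(ray("top",[[225,151],[302,151],[302,245],[225,245]],.012).round(4))
print("camera",-R.T@c['tvec'])
for lo,name in((.030,'>30mm'),(.019,'>19mm')):
    m=np.uint8(H>lo); k,l,s,cc=cv2.connectedComponentsWithStats(m)
    for i in range(1,k):
        if s[i,4]>15: q=P[(l==i).ravel()];print(name,s[i],q.mean(0).round(4),q.min(0).round(4),q.max(0).round(4))
print("board h",np.median(H[40:50,40:60]))
E
```

```text
[[0.5708 0.4313 0.012 ]
 [0.5738 0.2657 0.012 ]
 [0.373  0.2656 0.012 ]
 [0.3701 0.4249 0.012 ]]
camera [0.33390447 0.35502752 0.8729747 ]
>30mm [42 20 11  4 16] [0.5309 0.3504 0.0835] [0.3339 0.341  0.03  ] [0.5473 0.3619 0.873 ]
>30mm [ 30  79  41  16 554] [0.4077 0.3438 0.0443] [0.3339 0.3044 0.03  ] [0.4244 0.3839 0.873 ]
>19mm [ 29  17  38  10 311] [0.5423 0.3504 0.0354] [0.3339 0.3113 0.0194] [0.5541 0.3894 0.873 ]
>19mm [73 24 12 12 84] [0.5299 0.2857 0.0241] [0.5182 0.2731 0.0195] [0.5418 0.2967 0.0273]
>19mm [ 30  79  41  16 581] [0.4074 0.3438 0.0436] [0.3339 0.3044 0.0231] [0.4246 0.3839 0.873 ]
board h 0.011610347507283507
```

View pics/crop0.png

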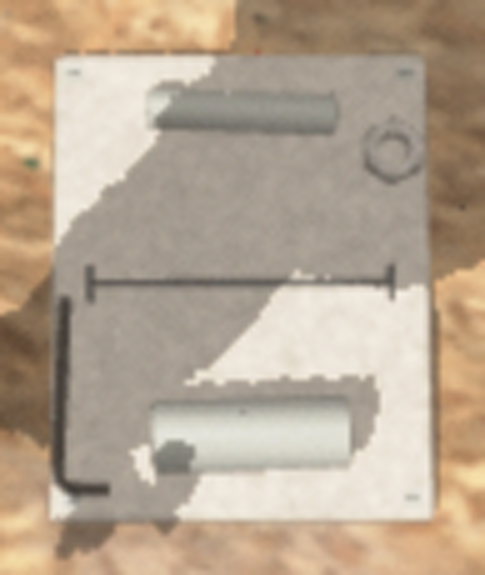

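The crop shows the line from (90,284) to (391,282), and the thick rod over columns 152–350, rows 400–472. The key runs along the left edge with its foot at (65–108, 490). The nut is at (392,150).

```bash
cat >> h.py <<'E'
def cloud(n,d,u0,v0,u1,v1):
    c=eyes.calibration(n);R=cv2.Rodrigues(c['rvec'])[0];K=np.array([[c['fx'],0,c['cx']],[0,c['fy'],c['cy']],[0,0,1]])
    v,u=np.mgrid[v0:v1,u0:u1];x=cv2.undistortPoints(np.float64(np.c_[u.ravel(),v.ravel()]).reshape(-1,1,2),K,c['distortion']).reshape(-1,2)
    D=d[v0:v1,u0:u1].reshape(-1,1);P=(np.c_[x,np.ones(len(x))]*D-c['tvec'])@R
    return P[D[:,0]>.1]
def rod(d,box,lo,r):
    from scipy.optimize import least_squares
    P=cloud("top",d,*box);P=P[(P[:,2]>lo)&(P[:,2]<.06)]
    ym=(P[:,1].min()+P[:,1].max())/2
    f=lambda q:np.hypot(P[:,0]-q[0]-q[1]*(P[:,1]-ym),P[:,2]-q[2])-r
    s=least_squares(f,[P[:,0].mean(),0,.012+r],loss='soft_l1',f_scale=.001)
    return dict(x=s.x[0],slope=s.x[1],zc=s.x[2],ymid=ym,ymin=P[:,1].min(),ymax=P[:,1].max(),rms=np.sqrt((s.fun**2).mean()),n=len(P))
E
python3 - <<'E'
from h import *
d=np.load("pics/top0.npy")
L=(np.array([[90,284],[391,282]])+.5)/5-.5+[215,140]
W=ray("top",L,.012);print("line",W.round(4),"mid",W.mean(0).round(4),"slope",(W[0]-W[1])[0]/(W[0]-W[1])[1],np.linalg.norm(W[0]-W[1]))
print(rod(d,(240,212,300,245),.022,.015));print(rod(d,(235,150,300,172),.018,.009))
C=(np.array([[55,57],[424,57],[432,520],[50,518]])+.5)/5-.5+[215,140];print(ray("top",C,.012).round(4))
K=(np.array([[66,298],[60,480],[108,490]])+.5)/5-.5+[215,140];print("key",ray("top",K,.016).round(4))
s=np.load("pics/scene0.npy");P=cloud("scene",s,205,190,265,245)
P=P[(abs(P[:,1]-.344)<.045)&(abs(P[:,0]-.408)<.03)&(P[:,2]>.03)];print("scene rod top",P.mean(0),P.min(0),P.max(0))
E
```

```text
line [[0.4722 0.412  0.012 ]
 [0.4754 0.2853 0.012 ]] mid [0.4738 0.3486 0.012 ] slope -0.02496748829662795 0.12682151028124491
{'x': np.float64(0.40881160984261194), 'slope': np.float64(-0.057515062252533805), 'zc': np.float64(0.026079114792480575), 'ymid': np.float64(0.34416545511124774), 'ymin': np.float64(0.3044147877722521), 'ymax': np.float64(0.3839161224502433), 'rms': np.float64(0.0012102560086589083), 'n': 577}
{'x': np.float64(0.5453368137883531), 'slope': np.float64(0.03849878935676004), 'zc': np.float64(0.020269415574646475), 'ymid': np.float64(0.3312398570954653), 'ymin': np.float64(0.27310205635929324), 'ymax': np.float64(0.3893776578316373), 'rms': np.float64(0.0020554175450157846), 'n': 364}
[[0.5708 0.4301 0.012 ]
 [0.5737 0.2713 0.012 ]
 [0.3758 0.2677 0.012 ]
 [0.3738 0.4259 0.012 ]]
key [[0.4655 0.4217 0.016 ]
 [0.3893 0.4219 0.016 ]
 [0.3856 0.4019 0.016 ]]
scene rod top [0.40422925 0.33886866 0.03953257] [0.39149178 0.30179662 0.03027148] [0.42499587 0.38314564 0.04574651]
```

Run:
```python
from h import *
for n in("top","scene"):
    P=cloud(n,np.load(f"pics/{n}0.npy"),0,0,512,384)
    for x0 in np.arange(.2,.65,.05):
        print(n,round(x0,2),[ (lambda q: round(float(np.percentile(q,99)),2) if len(q)>5 else None)(P[(abs(P[:,0]-x0-.025)<.025)&(abs(P[:,1]-y0-.025)<.025),2]) for y0 in np.arange(.15,.7,.05)])
```

```text
top 0.2 [0.0, -0.89, -0.89, -0.89, -0.89, -0.89, -0.23, 0.42, -0.89, -0.89, -0.89]
top 0.25 [0.0, 0.0, 0.0, 0.0, 0.0, 0.62, 0.63, 0.63, 0.56, 0.35, -0.89]
top 0.3 [0.03, 0.03, 0.0, 0.0, 0.0, 0.0, 0.0, 0.0, 0.56, -0.15, -0.2]
top 0.35 [0.03, 0.03, 0.01, 0.04, 0.04, 0.02, 0.0, 0.0, 0.0, 0.12, 0.0]
top 0.4 [0.23, 0.23, 0.01, 0.04, 0.04, 0.02, 0.01, 0.01, 0.01, 0.14, 0.0]
top 0.45 [0.23, 0.23, 0.01, 0.01, 0.01, 0.02, 0.0, 0.09, 0.12, 0.17, 0.02]
top 0.5 [0.23, 0.23, 0.03, 0.03, 0.03, 0.01, 0.25, 0.25, 0.21, 0.21, 0.33]
top 0.55 [0.23, 0.23, 0.01, 0.03, 0.03, 0.01, 0.25, 0.36, 0.38, 0.36, 0.34]
top 0.6 [0.23, 0.23, 0.0, 0.0, 0.0, 0.0, 0.34, 0.43, 0.41, 0.34, 0.34]
scene 0.2 [0.0, None, None, None, None, -0.9, 0.32, 0.45, 0.45, -0.89, -0.89]
scene 0.25 [0.0, 0.0, 0.0, 0.0, 0.0, -0.89, -0.89, 0.44, 0.43, 0.3, -0.89]
scene 0.3 [0.04, 0.0, 0.0, 0.0, 0.0, 0.0, 0.0, 0.0, -0.14, -0.15, -0.2]
scene 0.35 [0.04, 0.0, 0.02, 0.04, 0.04, 0.02, 0.0, 0.0, 0.0, 0.12, 0.0]
scene 0.4 [0.23, 0.23, 0.02, 0.04, 0.04, 0.02, 0.01, 0.01, 0.01, 0.14, 0.0]
scene 0.45 [0.23, 0.23, 0.02, 0.02, 0.02, 0.02, 0.0, 0.09, 0.13, 0.17, 0.0]
scene 0.5 [0.23, 0.23, 0.03, 0.03, 0.03, 0.02, 0.25, 0.25, 0.21, 0.21, 0.21]
scene 0.55 [0.23, 0.23, 0.02, 0.03, 0.03, 0.02, 0.25, 0.35, 0.35, 0.33, 0.31]
scene 0.6 [0.23, 0.23, None, None, 0.0, 0.0, 0.34, 0.35, 0.34, 0.3, 0.31]
```

Call:
servo_tool --deltas '[[[-1.85,2.8,0],0,4],[[-1.85,2.8,0],0,4],[[-1.85,2.8,0],0,4],[[-1.85,2.8,0],0,4],[[-1.85,2.8,0],0,4],[[-1.85,2.8,0],0,4],[[-1.85,2.8,0],0,4],[[-1.85,2.8,0],0,4],[[0,0,0],-0.118,4],[[0,0,0],-0.118,4],[[0,0,0],-0.118,4],[[0,0,0],-0.118,4]]' --force 40

```text
clock: 1.1
position: [0.4025, 0.3304, 0.2249]
ee_rot: [0.683, 0.731, -0.005, -0.0]
ft_force: [-0.3, 0.8, -0.2]
grip_width: 0.466
```

Call:
servo_tool --deltas '[[[1.35,-0.2,2.5],0,4],[[0,0,2.5],0,4],[[0,0,2.5],0,4],[[0,0,2.5],0,4],[[0,0,2.5],0,4],[[0,0,2.0],0,4],[[0,0,0],0,4],[[0,0,0],0,4]]'

```text
clock: 1.77
position: [0.3985, 0.342, 0.074]
ee_rot: [0.679, 0.734, -0.005, -0.0]
ft_force: [-0.4, 0.0, 0.4]
grip_width: 0.466
```

Run:
```python
from h import *
o=telemetry.get_obs();print(o['position'],o['ee_rot'],o['ft_force'])
p,d=eyes.camera("top");q,_=eyes.camera("scene")
a=cv2.resize(p[120:265,195:330],(540,580));b=cv2.resize(q[100:260,170:340],(616,580))[:, :]
b=cv2.resize(q[130:260,190:320],(580,580));cv2.imwrite("pics/t1.png",cv2.resize(np.hstack([a,b]),None,fx=.7,fy=.7))
```

```text
[0.39849529 0.3420182  0.07395942] [ 6.79433183e-01  7.33717914e-01 -5.34430166e-03 -1.01182588e-04] [-0.41185154  0.04029384  0.43086104]
```

View pics/t1.png

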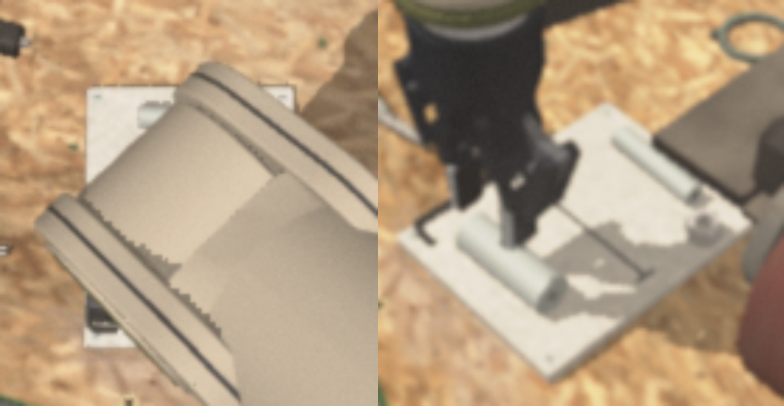

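The top camera is blocked by the arm. The scene view shows both fingertips just above the rod, with the line ahead of them. Next I descend to contact.

Call:
servo_tool --deltas '[[[0.1,0,1.5],0.03,4],[[0,0,1.0],0,4],[[0,0,0.3],0,4],[[0,0,0.2],0,4]]'

```text
clock: 2.2
position: [0.4016, 0.3461, 0.0496]
ee_rot: [0.69, 0.724, 0.0, -0.0]
ft_force: [-0.2, 0.6, -0.1]
grip_width: 0.464
```

Call:
servo_tool --deltas '[[[0,0,0.2],0,4],[[0,0,0.2],0,4]]'

```text
clock: 2.37
position: [0.4022, 0.3466, 0.0466]
ee_rot: [0.69, 0.724, 0.001, -0.0]
ft_force: [-0.5, -1.1, 0.5]
grip_width: 0.468
```

Call:
servo_tool --deltas '[[[0,0,0.2],0,4],[[0,0,0.2],0,4]]'

```text
clock: 2.53
position: [0.4027, 0.3469, 0.0432]
ee_rot: [0.69, 0.724, 0.002, -0.0]
ft_force: [-0.8, 0.2, 0.3]
grip_width: 0.469
```

Call:
servo_tool --deltas '[[[0,-0.25,0.1],0,4],[[0,0,0.15],0,4]]'

```text
clock: 2.7
position: [0.4001, 0.3469, 0.0406]
ee_rot: [0.69, 0.724, 0.002, -0.0]
ft_force: [-0.5, 0.5, 0.4]
grip_width: 0.468
```

Call:
servo_tool --deltas '[[[0,0,0.15],0,4],[[0,0,0.15],0,4]]'

```text
clock: 2.87
position: [0.4018, 0.3473, 0.04]
ee_rot: [0.69, 0.724, 0.003, 0.001]
ft_force: [-2.0, -6.5, 21.1]
grip_width: 0.471
```

Call:
servo_tool --deltas '[[[0,0,0.15],0,4]]'

```text
clock: 2.95
position: [0.4034, 0.3473, 0.0402]
ee_rot: [0.69, 0.724, 0.005, 0.001]
ft_force: [-1.4, -6.0, 14.6]
grip_width: 0.47
```

Call:
servo_tool --deltas '[[[0,0.4,0.08],0,4],[[0,0.5,0.08],0,4],[[0,0.5,0.08],0,4],[[0,0.5,0.08],0,4]]'

```text
clock: 3.28
position: [0.4254, 0.3484, 0.0404]
ee_rot: [0.69, 0.723, 0.007, 0.002]
ft_force: [0.4, -2.4, 10.0]
grip_width: 0.472
```

```bash
cat > look.py <<'E'
from h import *
import sys
q,s=eyes.camera("scene");P=cloud("scene",s,180,150,300,260)
cv2.imwrite(f"pics/{sys.argv[1]}.png",cv2.resize(q[130:260,190:320],(520,520)))
o=telemetry.get_obs();print(o['position'],o['ft_force'])
# visible top strip of rod, free of the fingers
P=P[(P[:,2]>.035)&(P[:,2]<.046)&(P[:,0]>.38)&(P[:,0]<.5)]
for a in np.arange(.29,.40,.01):
    Q=P[(P[:,1]>a)&(P[:,1]<a+.01)]
    if len(Q)>3: print(round(a,2),len(Q),Q[:,0].min().round(4),Q[:,0].mean().round(4),Q[:,0].max().round(4))
E
python3 look.py s2
```

```text
[0.42658649 0.34841245 0.04057737] [ 0.85898328 -0.9427073   5.72209108]
0.3 52 0.4084 0.4197 0.4357
0.31 45 0.4087 0.4194 0.4338
0.32 31 0.4083 0.4153 0.4305
0.33 32 0.4067 0.4133 0.4218
0.34 40 0.4071 0.4154 0.4279
0.35 45 0.4079 0.4177 0.4312
0.36 45 0.4069 0.4167 0.4292
0.37 25 0.4052 0.4127 0.4319
0.38 6 0.4082 0.4114 0.4145
```

View pics/s2.png

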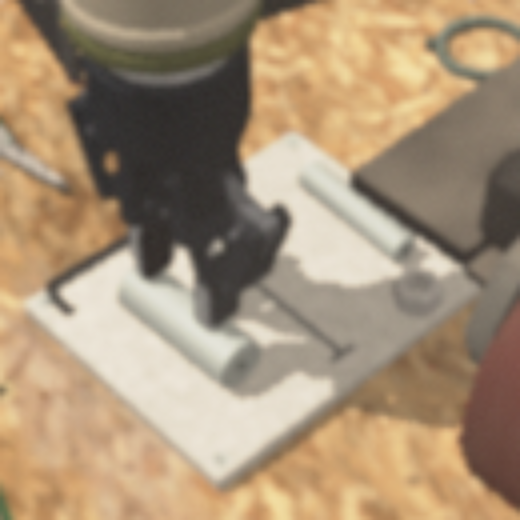

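The scene view shows the rod moved toward the line, its front end now near (245,365), with the tips still on top of it. The move fits rolling: TCP 23 mm, rod about 12 mm. I'll finish this stroke and then re-grip.

Call:
servo_tool --deltas '[[[0,0.4,0.08],0,4],[[0,0.3,0.08],0,4],[[0,0,-0.3],0,4],[[0,0,-1.0],0,4],[[0,-1.0,0],0,4],[[0,-0.9,0],0,4],[[0,0,0],0,4]]'

```text
clock: 3.92
position: [0.4147, 0.3479, 0.0537]
ee_rot: [0.691, 0.723, 0.008, 0.002]
ft_force: [0.6, 0.2, 0.5]
grip_width: 0.467
```

```bash
cat > look.py <<'E'
from h import *
q,s=eyes.camera("scene");o=telemetry.get_obs();print(o['clock'],o['position'],o['ee_rot'],o['ft_force'])
from scipy.optimize import least_squares
P=cloud("scene",s,180,150,300,260)
P=P[(P[:,2]>.020)&(P[:,2]<.0425)&(P[:,0]>.38)&(P[:,0]<.51)&(P[:,1]<.39)&(P[:,1]>.295)]
f=lambda q:np.hypot(P[:,0]-q[0]-q[1]*(P[:,1]-.345),P[:,2]-.027)-.015
r=least_squares(f,[np.median(P[:,0]),-.04],loss='soft_l1',f_scale=.001)
g=P[abs(r.fun)<.004]
print("rod x@y.345",r.x.round(4),"y",g[:,1].min().round(4),g[:,1].max().round(4),len(g),len(P))
E
python3 look.py
```

```text
3.9667 [0.41515047 0.34779771 0.05368606] [0.69098637 0.72281813 0.00807536 0.00256326] [-0.13405487  1.3410058   0.39434203]
rod x@y.345 [ 0.4258 -0.0594] y 0.3029 0.383 324 359
```

Call:
servo_tool --deltas '[[[0,0.1,1.0],0,4],[[0,0,0.3],0,4],[[0,0,0.15],0,4],[[0,0.3,0.1],0,4],[[0,0.5,0.08],0,4],[[0,0.5,0.08],0,4],[[0,0.5,0.08],0,4],[[0,0.5,0.08],0,4],[[0,0.3,0.08],0,4]]'

```text
clock: 4.72
position: [0.4505, 0.3505, 0.0406]
ee_rot: [0.692, 0.722, 0.014, 0.005]
ft_force: [-0.1, -1.9, 10.7]
grip_width: 0.464
```

```bash
python3 look.py
python3 - <<'E'
from h import *
from scipy.optimize import least_squares
P=cloud("scene",np.load("pics/scene0.npy"),180,150,300,260)
P=P[(P[:,2]>.020)&(P[:,2]<.0425)&(P[:,0]>.38)&(P[:,0]<.51)&(P[:,1]<.39)&(P[:,1]>.295)]
f=lambda q:np.hypot(P[:,0]-q[0]-q[1]*(P[:,1]-.345),P[:,2]-.027)-.015
r=least_squares(f,[np.median(P[:,0]),-.04],loss='soft_l1',f_scale=.001);print(r.x)
E
```

```text
4.7667 [0.45116931 0.35045651 0.04070341] [0.69172457 0.72200342 0.01423858 0.00504346] [ 0.54984675 -1.56705506  8.71412314]
rod x@y.345 [ 0.4433 -0.0651] y 0.3034 0.3842 353 389
[ 0.40802193 -0.05748917]
```

Call:
servo_tool --deltas '[[[0,0,-0.3],0,4],[[0,0,-1.0],0,4],[[0,-1.0,0],0,4],[[0,-0.9,0],0,4],[[0,0,0],0,4],[[-0.3,0,0.8],0,4],[[0,0,0.3],0,4]]'

```text
clock: 5.35
position: [0.4298, 0.346, 0.0413]
ee_rot: [0.692, 0.722, 0.014, 0.005]
ft_force: [-0.0, -0.7, -0.9]
grip_width: 0.468
```

```bash
python3 look.py
```

```text
5.4 [0.42982699 0.34626458 0.0411251 ] [0.69167482 0.72206372 0.01362113 0.00493961] [ 0.32054257  0.38085391 -0.91767555]
rod x@y.345 [ 0.4436 -0.0609] y 0.3032 0.3801 233 274
```

Call:
servo_tool --deltas '[[[0,0.55,-0.2],0,4],[[0,0,0.2],0,4],[[0,0,0.15],0,4],[[0,0,0.15],0,4],[[0,0.3,0.1],0,4],[[0,0.5,0.08],0,4],[[0,0.5,0.08],0,4],[[0,0.5,0.08],0,4],[[0,0.5,0.08],0,4]]'

```text
clock: 6.15
position: [0.4675, 0.3481, 0.0409]
ee_rot: [0.693, 0.721, 0.019, 0.007]
ft_force: [-0.4, -1.8, 7.7]
grip_width: 0.46
```

```bash
python3 look.py
```

```text
6.2 [0.46870811 0.34808394 0.04097223] [0.69312903 0.72052273 0.01908775 0.00740292] [0.57791864 0.25497592 5.56824583]
rod x@y.345 [ 0.4596 -0.067 ] y 0.3048 0.3835 352 388
```

Call:
servo_tool --deltas '[[[0,0,-0.3],0,4],[[0,0,-1.0],0,4],[[0,-1.0,0],0,4],[[0,-0.4,0],0,4],[[0,0,0],0,4],[[-0.2,0,0.8],0,4],[[0,0,0],0,4]]'

```text
clock: 6.78
position: [0.4527, 0.3453, 0.0451]
ee_rot: [0.693, 0.721, 0.019, 0.007]
ft_force: [-0.8, -0.8, -0.2]
grip_width: 0.466
```

```bash
python3 look.py
python3 - <<'E'
from h import *
p=cv2.imread("pics/scene0.png")
cv2.imwrite("pics/sl.png",cv2.resize(p[150:250,200:320],None,fx=6,fy=6,interpolation=cv2.INTER_CUBIC))
W=np.array([[.4722,.412,.012],[.4754,.2853,.012]]);print((proj("scene",W)-[200,150]+.5)*6-.5)
E
```

```text
6.8333 [0.45296281 0.34579638 0.04583783] [0.69301342 0.72064042 0.01897352 0.00705635] [-0.34186129 -0.11494516 -1.10348466]
rod x@y.345 [ 0.4601 -0.0682] y 0.3041 0.3836 289 325
[[212.61689049 217.6794961 ]
 [450.92478439 408.5102563 ]]
```

View pics/sl.png

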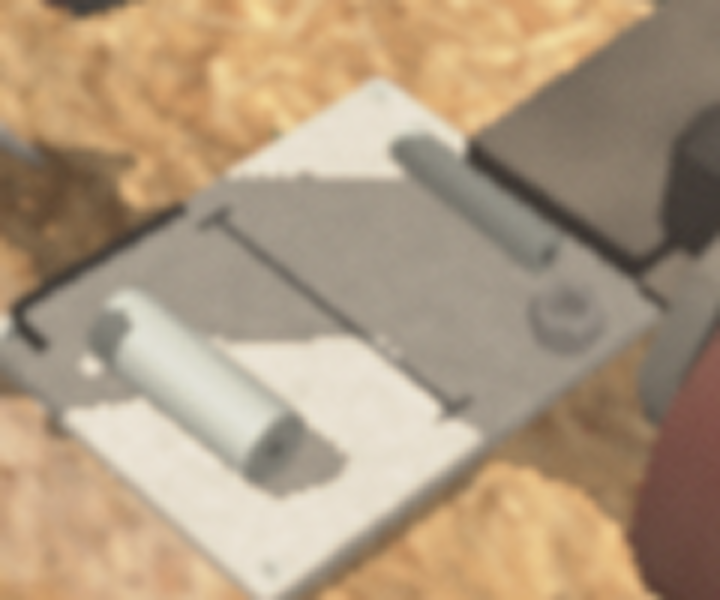

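The line as seen in the scene view, (217,215)–(458,407), lies within about 1 px of where the top-view line projects, so the two views agree.

Call:
servo_tool --deltas '[[[0,0,0.4],0,4],[[0,0,0.2],0,4],[[0,0,0.15],0,4],[[0,0.3,0.1],0,4],[[0,0.5,0.08],0,4],[[0,0.5,0.08],0,4],[[0,0.3,0.08],0,4]]'

```text
clock: 7.42
position: [0.4761, 0.3473, 0.0409]
ee_rot: [0.694, 0.72, 0.024, 0.009]
ft_force: [-0.9, -1.5, 7.9]
grip_width: 0.471
```

```bash
python3 look.py
```

```text
7.4667 [0.47677033 0.34726017 0.0410416 ] [0.69381477 0.71968487 0.02420457 0.00942808] [ 1.17846244 -0.05742998  6.5841107 ]
rod x@y.345 [ 0.4716 -0.0551] y 0.3054 0.3851 339 376
```

Call:
servo_tool --deltas '[[[0,0.35,0.1],0,4],[[0,0,0.05],0,4],[[0,0,0],0,4]]'

```text
clock: 7.72
position: [0.4835, 0.3477, 0.0414]
ee_rot: [0.694, 0.719, 0.026, 0.01]
ft_force: [-0.0, -0.1, 0.5]
grip_width: 0.467
```

```bash
python3 look.py
```

```text
7.7667 [0.48350333 0.34764368 0.04140559] [0.69438191 0.71905564 0.02621358 0.01027583] [ 0.14850599 -0.52874938  2.14406693]
rod x@y.345 [ 0.4752 -0.0571] y 0.3054 0.3867 350 383
```

Call:
servo_tool --deltas '[[[0,0,-0.4],0,4],[[0,0,-1.5],0,4],[[0,0,-3],0,4],[[0,0,-4],0,4],[[0,0,-4],0,4],[[0,-4,-3],0,4],[[0,-4,0],0,4],[[2.5,-3,0],0,4],[[3.5,-2,0],0,4],[[4,0,0],0,4],[[4,0,0],0,4],[[4,0,0],0,4]]'

```text
clock: 8.77
position: [0.3431, 0.5158, 0.1994]
ee_rot: [0.699, 0.715, 0.024, 0.011]
ft_force: [0.9, -0.7, 0.6]
grip_width: 0.469
```

Call:
servo_tool --deltas '[[[3.5,-2,0],0,4],[[3.5,-1.5,0],0,4],[[0,0,0],0,4],[[0,0,0],0,4]]'

```text
clock: 9.1
position: [0.2999, 0.5945, 0.1962]
ee_rot: [0.697, 0.717, 0.022, 0.009]
ft_force: [0.9, -0.5, -0.8]
grip_width: 0.469
```

```bash
python3 look.py
python3 - <<'E'
from h import *
p,d=eyes.camera("top");cv2.imwrite("pics/top1.png",p)
cv2.imwrite("pics/crop1.png",cv2.resize(p[140:255,215:312],None,fx=5,fy=5,interpolation=cv2.INTER_CUBIC))
print(rod(d,(235,180,300,218),.022,.015));print(rod(d,(235,150,300,172),.018,.009))
E
```

```text
9.15 [0.29893176 0.59468407 0.19600898] [0.69623656 0.71741767 0.02215417 0.00870182] [-1.44869324  0.42729752 -0.56196721]
rod x@y.345 [ 0.475 -0.057] y 0.3055 0.3872 376 409
{'x': np.float64(0.4757531703733862), 'slope': np.float64(-0.058999891426991725), 'zc': np.float64(0.026122544904057066), 'ymid': np.float64(0.34735418127412043), 'ymin': np.float64(0.3070343898041088), 'ymax': np.float64(0.3876739727441321), 'rms': np.float64(0.0011749607659304866), 'n': 562}
{'x': np.float64(0.5454052551363918), 'slope': np.float64(0.03680237916488883), 'zc': np.float64(0.020348306947094788), 'ymid': np.float64(0.33138945720217783), 'ymin': np.float64(0.27328134995811126), 'ymax': np.float64(0.38949756444624445), 'rms': np.float64(0.0020409553657826773), 'n': 361}
```

View pics/crop1.png

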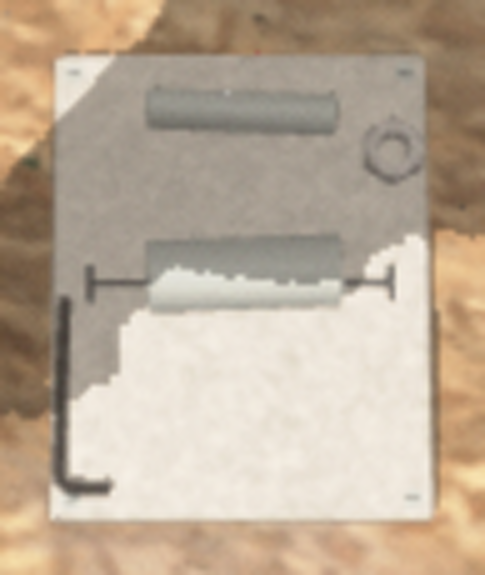

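The final top view shows the rod covering the line at columns 147–342. The thin rod, nut and key are at the same pixels as before.

```bash
python3 -c "
from workcell import order;print(order.hand_in())"
```

```text
the job is handed in; nothing more can be done
None
```

I rolled the thick mandrel onto the line in four short strokes, with two spread fingertips pressing its top at about 6–20 N. The job was handed in about 9 s into the run.

**Rolling:** the rod moved 67 mm in all. The fingertips travelled twice as far as the rod in each stroke that I measured. That fits rolling without slip, about 4.4 rad in total, but I did not observe the turn directly.

**Final checks, with the arm withdrawn:**

| Check | Measured | Allowed |
|---|---|---|
| Across the line, top camera | about +2 mm | 7 mm |
| Across the line, scene camera | about +0.5 to 1 mm | 7 mm |
| Along the line | about 1 mm | 22 mm |
| Angle to the line | about 0.034 rad | 0.12 rad |
| Thin mandrel displacement | under 0.3 mm | 12 mm |

The nut and key look unmoved in the picture; I did not measure their positions again. The two cameras differ by about 1 mm across the line, within the 2 mm calibration. The tool tilted about 3° over the strokes, with no visible effect. No check failed.

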